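Put the shell mills away by size

TASK

Put the four toothed, gold-coated shell mills away: stand each one upright and flat in the round recess of its own wooden tray, the largest cutter in the tray with the largest recess and so on in order of size down to the smallest in the smallest. Leave the smooth brass bush and the smooth steel collar standing where they are.

Things in the scene. Friction and masses are not known exactly. Their poses are not given: they have to be found in the camera images.
- mill_60: The largest shell mill: a gold-coated steel milling cutter with teeth all round, like a small gear, 60 mm in diameter over the teeth and 45 mm tall, standing loose on the bench; dark bore and cross slot on its top. About 620 g, give or take a fifth. Origin: centre of its underside; z runs up its axis.
- mill_48: The second largest shell mill: a gold-coated steel milling cutter with teeth all round, like a small gear, 48 mm in diameter over the teeth and 42 mm tall, standing loose on the bench; dark bore and cross slot on its top. About 380 g, give or take a fifth. Origin: centre of its underside; z runs up its axis.
- mill_37: The third largest shell mill: a gold-coated steel milling cutter with teeth all round, like a small gear, 37 mm in diameter over the teeth and 40 mm tall, standing loose on the bench; dark bore and cross slot on its top. About 210 g, give or take a fifth. Origin: centre of its underside; z runs up its axis.
- mill_27: The smallest shell mill: a gold-coated steel milling cutter with teeth all round, like a small gear, 27 mm in diameter over the teeth and 40 mm tall, standing loose on the bench; dark bore and cross slot on its top. About 120 g, give or take a fifth. Origin: centre of its underside; z runs up its axis.
- tray_78: The wooden tray with the largest recess: a square block 100 x 100 x 18 mm, fixed to the bench, with one round grey-lined recess 78 mm across and 12 mm deep in its middle (recess floor 6 mm above the bench). Origin: centre of its underside; z up. It belongs to the largest shell mill.
- tray_66: The wooden tray with the second largest recess: a square block 88 x 88 x 18 mm, fixed to the bench, with one round grey-lined recess 66 mm across and 12 mm deep in its middle (recess floor 6 mm above the bench). Origin: centre of its underside; z up. It belongs to the second largest shell mill.
- tray_55: The wooden tray with the third largest recess: a square block 77 x 77 x 18 mm, fixed to the bench, with one round grey-lined recess 55 mm across and 12 mm deep in its middle (recess floor 6 mm above the bench). Origin: centre of its underside; z up. It belongs to the third largest shell mill.
- tray_45: The wooden tray with the smallest recess: a square block 67 x 67 x 18 mm, fixed to the bench, with one round grey-lined recess 45 mm across and 12 mm deep in its middle (recess floor 6 mm above the bench). Origin: centre of its underside; z up. It belongs to the smallest shell mill.
- bush: Plain smooth brass tube (a bush), 44 mm in diameter, 26 mm bore, 42 mm tall, without teeth, standing loose on the bench; not a cutter, stays where it is. Origin: centre of its underside.
- collar: Plain smooth steel spacer collar, 54 mm in diameter, 34 mm bore, 30 mm tall, without teeth, lying loose on the bench; not a cutter, stays where it is. Origin: centre of its underside.
There are look-alikes about, which are no part of the job. Leave any blue or purple look-alike of the mill_48 alone. Leave any purple or red look-alike of the tray_45 alone.

How it is judged (in metres and radians):
At the end, for the whole second after the job is handed in: Each shell mill stands upright (0.1 rad), released and at rest, on the recess floor of its own tray (largest in largest, and so on): within 12 mm of the centre, underside within 3 mm of the floor's height. Bush and collar stand upright (0.2 rad) within 30 mm of where they began (horizontal distance between mill_60 and tray_78 below 0.012 m and z of mill_60 in the frame of tray_78 between 0.003 and 0.009 m and angle between each of mill_60, mill_48, mill_37, mill_27's own z axis and vertical below 0.1 rad and linear speed of each of mill_60, mill_48, mill_37, mill_27 below 0.02 m/s and horizontal distance between mill_48 and tray_66 below 0.012 m and z of mill_48 in the frame of tray_66 between 0.003 and 0.009 m and horizontal distance between mill_37 and tray_55 below 0.012 m and z of mill_37 in the frame of tray_55 between 0.003 and 0.009 m and horizontal distance between mill_27 and tray_45 below 0.012 m and z of mill_27 in the frame of tray_45 between 0.003 and 0.009 m and distance of each of bush, collar from where it was at the start of the episode below 0.03 m and angle between each of bush, collar's own z axis and vertical below 0.2 rad); the robot touches nothing.
It fails at once if the brass bush is moved more than 30 mm from its place (distance of bush from where it was at the start of the episode above 0.03 m).
It fails at once if the steel collar is moved more than 30 mm from its place (distance of collar from where it was at the start of the episode above 0.03 m).
It also fails if it takes over 96 s, if anything falls off the work surface, if the arm or the gripper's body presses on something with over 40 N, if the wrist force passes 120 N, or if a joint passes its speed limit or range.

ROBOT

A 6-joint arm with a two-finger parallel gripper is mounted at the origin on the work surface. World frame = base frame: x ahead of the robot, y to its left, z up, the work surface at z = 0. Lengths are in mm, angles in rad, forces in N, time in s.
With the tool pointing down it reaches from about 275 to 1000 mm from the base axis. Payload 8.4 kg.
Tool frame: the origin (TCP) lies on the centre line of the jaws, within the pads' length; the fingertips stand 17 mm ahead of it and the grasp point (between the pads) lies 2 mm behind it (env.finger_overhang is the distance from the TCP to the fingertips, in mm); z points along the fingers, y is the direction in which the jaws open and shut (so a half turn about z gives the same grasp; the last joint's range is limited). The gripper opens to 85 mm and grips with 20 to 120 N. Pads are 22 mm wide; open, the fingers measure 114 mm over their backs; the gripper's body (76 mm by 85 mm) begins 54 mm behind the grasp point. The pads swing forward as they close: fully open they stand 13 mm farther back than shut.
Start: joints at [1.114, 0.353, 1.633, -0, 1.155, -0.002], TCP at [274.551, 561.471, 248.281] pointing down, gripper open.
Joint ranges: [-2.63, 2.63], [-0.92, 2.1], [0.06, 2.66], [-1.3, 4.44], [0, 2.69], [-3.02, 3.02]. Speed limits (rad/s): [2.22, 2.22, 2.79, 3.14, 3.14, 3.14].

INTERFACE

Orientations are given as a rotation vector (axis times angle).
In Python, from cell import env, vision gives the robot as it stands.
- The arm moves only by the tool play_rows, never from a script. Its argument "commands" is text: rows parted by semicolons, each of 7 numbers parted by spaces: the turn, a rotation vector about the tool's x, y, z in rad, then the shift along the tool's x, y, z in m, then the finger opening in m, from 0 to 0.0854. A call has 1 to 10 rows; each row shifts and turns the commanded pose from where the row before left it, along the tool's axes as they then stand; what a row does not reach is not made up. A row lasts 1/12 s, in which the tool goes at most 41.7 mm and 7.16 degrees, less where a joint would pass 70% of its speed; a pose out of reach is approached as far as the arm can. A call with a gripper value outside its range is refused whole. The fingers move at their own pace and stop on an object; the grip force is fixed at half the most. Time passes only in rows, so rows that do not move let the fingers close. It gives the time, the measured TCP pose, the force and the opening at its end, in the units of the state.
- env.get_obs(): the state, without advancing time (a new reading comes with each control period).
- vision.read_camera(name): name is "scene" or "side" or "wrist"; returns a dict with "color" (480x640x3 uint8, blue, green, red), "fov_y" (degrees; the focal length in pixels is half the picture's height over the tangent of half this angle, whatever the lens; pixels are square), "cx", "cy" (the principal point, pixels), "R" (3x3) and "t" (3): a world point X has camera coordinates R X + t; the wrist camera has in their place "hand_eye" (4x4, takes a point from camera to tool coordinates, whose origin is the TCP and whose axes are the flange's). Camera axes: x right, y down, z forward; pixel columns grow to the right and rows downward; lengths in mm; the calibration is good to about 2 mm. A picture is of the moment at which its call begins: read the wrist's pose just before it. There is no depth.
- env.close_job(): hands the job in, once; it reports no verdict.
The state is a dict: "time_s": time; "q": joint angles; "joint_vel": joint speeds; "joint_torque": joint torques, N m; "tool_pos": TCP position; "tcp_rot": TCP orientation; "wrist_force": force on the tool from outside, world axes, zero at the start; "torque": the same for the moment, N m; "width": finger opening in mm.
Only numpy, scipy, OpenCV 4.12 (cv2) and the standard library are available. Lean on these libraries where they do the work, as an engineer would, in place of code of your own. Each camera call takes 0.05 s, during which the arm holds its last target. There are 200 camera calls.

## Working session

There is one attempt and no reset: what is moved stays moved. The work goes in short steps, Python scripts to look and compute and a tool call to move; the robot and the scene stay as the last step left them, time stands still between calls to the robot, and variables do not carry over. Pictures are saved under pics/ and viewed, about 12 in all and at most 16, crops included, and the job is handed in when it is done.

Besides the shell and the picture viewer there is one more tool, called after "Emit:" as name(argument=value, ...) on one line, values as JSON. play_rows: Moves the arm, as the interface text tells. Its arguments: {"type":"object","properties":{"commands":{"type":"string"}},"required":["commands"]}

```bash
ls; mkdir -p pics
python3 - <<'E'
from cell import env, vision
import cv2, numpy as np
o=env.get_obs(); print({k:np.round(v,3).tolist() for k,v in o.items()}, env.finger_overhang)
for n in ("scene","side"):
    c=vision.read_camera(n); cv2.imwrite(f"pics/{n}0.png",c["color"]); print(n,c["fov_y"],c["cx"],c["cy"],np.round(c["R"],3).tolist(),np.round(c["t"],1).tolist())
    np.savez(f"{n}.npz",**{k:v for k,v in c.items()})
c=vision.read_camera("wrist");print(c["hand_eye"],c["fov_y"],c["cx"],c["cy"])
E
```

```text
pics
{'time_s': 0.0, 'q': [1.114, 0.354, 1.634, 0.0, 1.155, -0.002], 'joint_vel': [0.0, 0.002, 0.001, 0.003, -0.002, 0.0], 'joint_torque': [-0.0, -60.526, -34.206, 0.0, 0.009, -0.0], 'tool_pos': [274.352, 561.077, 247.558], 'tcp_rot': [-0.708, -3.06, 0.002], 'wrist_force': [-0.819, 0.629, 0.438], 'torque': [0.03, -0.002, -0.05], 'width': 85.032} 17.0
scene 53.616467350293036 319.4738973684631 240.86397154258552 [[0.666, 0.746, -0.013], [0.649, -0.588, -0.483], [-0.368, 0.313, -0.875]] [-354.7, -318.5, 1174.6]
side 42.54960091401673 320.01140779576616 242.69217591472332 [[0.846, -0.533, -0.009], [-0.372, -0.577, -0.727], [0.383, 0.618, -0.686]] [-436.6, 240.8, 998.4]
[[-3.01816513e-04 -9.59749003e-01 -2.80858967e-01  7.11298482e+01]
 [ 9.99999939e-01 -3.39034129e-04  8.39252971e-05 -7.74386884e-01]
 [-1.75767995e-04 -2.80858925e-01  9.59749047e-01 -1.24594429e+02]
 [ 0.00000000e+00  0.00000000e+00  0.00000000e+00  1.00000000e+00]] 70.17190266172928 318.9171029486625 238.70943725493396
```

View pics/scene0.png

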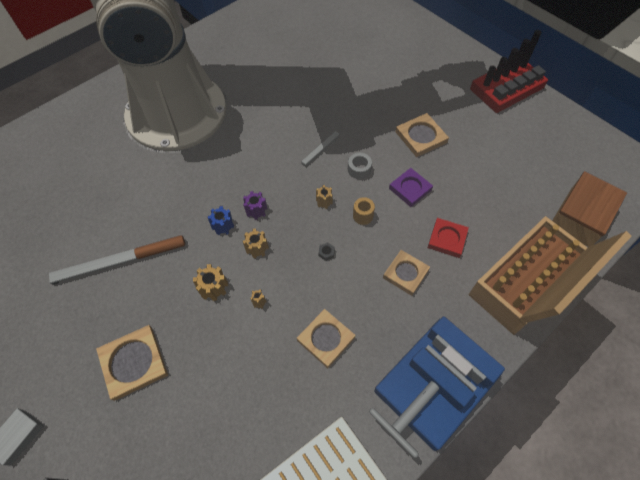

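View pics/side0.png

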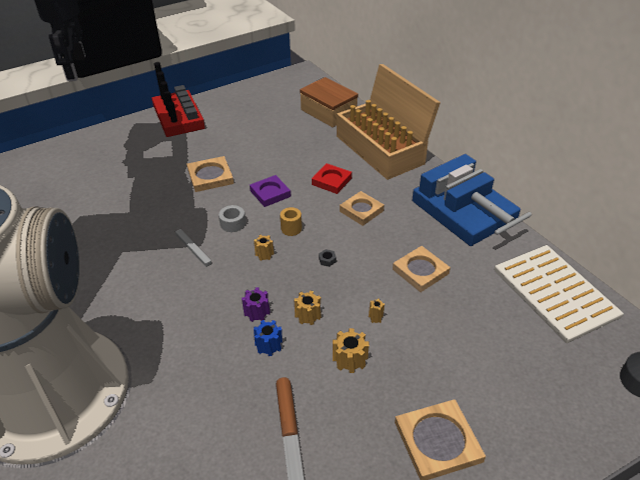

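Scene-view candidates:
- **Gold toothed mills:** (210,280) largest, (255,241), (324,193) and (257,297) smallest.
- **Look-alikes to leave:** blue mill (220,218) and purple mill (254,204).
- **Smooth parts to leave:** brass bush (364,209), collar (360,165) and a dark nut (327,250).
- **Wooden trays:** (131,361) largest, (326,338), (422,133) and (407,271).
- **Look-alike trays:** purple (411,186) and red (449,236).

Next I measure positions from silhouettes in both views.

```bash
cat > loc.py <<'E'
import numpy as np, cv2
from scipy.optimize import least_squares
def K(c):
    f=240/np.tan(np.radians(float(c["fov_y"]))/2); return np.array([[f,0,c["cx"]],[0,f,c["cy"]],[0,0,1]],float)
def proj(c,X):
    p=(np.asarray(X,float)@c["R"].T+c["t"])@K(c).T; return p[:,:2]/p[:,2:]
def ray(c,uv,z):
    d=c["R"].T@np.linalg.inv(K(c))@[*uv,1]; o=-c["R"].T@c["t"]; return (o+d*(z-o[2])/d[2])
def comp(c,seed,lo=(8,70,60),hi=(28,255,255),r=14):
    h=cv2.cvtColor(c["color"],cv2.COLOR_BGR2HSV); m=cv2.inRange(h,lo,hi)
    m=cv2.morphologyEx(m,cv2.MORPH_CLOSE,np.ones((3,3)))
    n,l,s,_=cv2.connectedComponentsWithStats(m)
    near=l[max(0,seed[1]-r):seed[1]+r,max(0,seed[0]-r):seed[0]+r]; ids=np.bincount(near.ravel(),minlength=n); ids[0]=0
    k=ids.argmax(); pts=cv2.findNonZero((l==k).astype(np.uint8)); return cv2.convexHull(pts),s[k]
def cen(h):
    m=cv2.moments(h.astype(np.float32)); return np.array([m["m10"],m["m01"]])/m["m00"],m["m00"]
def cyl(x,y,r,h,z0=0):
    a=np.linspace(0,2*np.pi,48,endpoint=False); return np.array([[x+r*np.cos(t),y+r*np.sin(t),z] for z in(z0,z0+h) for t in a])
def box(x,y,w,h,yaw):
    return np.array([[x+w/2*(np.cos(yaw)*i-np.sin(yaw)*j),y+w/2*(np.sin(yaw)*i+np.cos(yaw)*j),z] for z in(0,h) for i in(-1,1) for j in(-1,1)])
def fit(cams,seeds,mk,z,hsv={},r=14):
    obs=[cen(comp(c,s,r=r,**hsv)[0]) for c,s in zip(cams,seeds)]
    def model(c,p): return cen(cv2.convexHull(proj(c,mk(*p)).astype(np.float32)))
    p0=ray(cams[0],obs[0][0],z)[:2]
    s=least_squares(lambda p:np.concatenate([model(c,p)[0]-o[0] for c,o in zip(cams,obs)]),p0,diff_step=1e-3)
    return s.x,s.fun,[o[1]/model(c,s.x)[1] for c,o in zip(cams,obs)]
E
python3 - <<'E'
from loc import *
S,D=[dict(np.load(n+".npz")) for n in("scene","side")]
print("cams",-S["R"].T@S["t"],-D["R"].T@D["t"])
items={"mill_60":((210,280),(350,350),60,45),"mill_48":((255,241),(308,307),48,42),"mill_37":((324,193),(263,246),37,40),"mill_27":((257,297),(377,310),27,40),
"bush":((364,209),(291,221),44,42),
"tray_78":((131,361),(440,437),100,18),"tray_66":((326,338),(421,266),88,18),"tray_55":((422,133),(210,172),77,18),"tray_45":((407,271),(361,207),67,18)}
ov=[S["color"].copy(),D["color"].copy()]
for n,(a,b,d,h) in items.items():
    if n[0]=='t':
        best=min((fit([S,D],[a,b],lambda x,y:box(x,y,d,h,yw),h/2,r=40)+(yw,) for yw in np.radians(range(0,90,10))),key=lambda q:abs(np.array(q[2])-1).sum())
        x,f,ar,yw=best; P=box(*x,d,h,yw)
    else: x,f,ar=fit([S,D],[a,b],lambda x,y:cyl(x,y,d/2,h),h/2); P=cyl(*x,d/2,h)
    print(n,np.round(x,1),"res",np.round(f,1),"area",np.round(ar,2))
    for c,im in zip((S,D),ov): cv2.polylines(im,[cv2.convexHull(proj(c,P).astype(np.float32)).astype(int)],True,(0,255,0),1)
for n,uv,z in(("collar",(360,160),30),("blue",(220,213),42),("purple",(254,198),42),("nut",(327,248),10)): print(n,np.round(ray(S,uv,z),1))
cv2.imwrite("pics/ov.png",cv2.resize(np.hstack([ov[0][100:420,80:480],ov[1][140:460,170:500]]),None,fx=1.09,fy=1.09))
cv2.imwrite("pics/crop.png",cv2.resize(S["color"][160:320,180:400],None,fx=3.6,fy=3.6))
E
```

```text
cams [ 875.23112164 -290.71050006  869.72023901] [  76.88637833 -711.25408239  856.50549264]
mill_60 [ 444.9 -206.6] res [-0.   0.2 -0.1 -0. ] area [0.9  0.94]
mill_48 [434.2 -87.6] res [-0.   0.3 -0.2 -0.1] area [0.85 0.9 ]
mill_37 [442.7  92.3] res [-0.1  0.4 -0.3 -0.2] area [0.77 0.87]
mill_27 [ 532.8 -159. ] res [ 0.1  0.1 -0.1  0.1] area [0.74 0.82]
bush [526.3 129.7] res [-0.1  0.3 -0.2 -0.2] area [0.89 0.92]
tray_78 [ 470.6 -404.6] res [ 0.1  0.2 -0.2  0.1] area [1. 1.]
tray_66 [ 673.9 -110.7] res [ 0.1  0.2 -0.2  0.1] area [0.76 0.82]
tray_55 [460.8 385.6] res [-0.1  0.5 -0.3 -0.4] area [1.25 1.19]
tray_45 [681.6  97.7] res [-0.1  0.3 -0.3 -0.1] area [0.97 1.  ]
collar [429.5 213.4  30. ]
blue [ 340.3 -103.    42. ]
purple [358.2 -28.   42. ]
nut [536.6  17.   10. ]
```

View pics/ov.png

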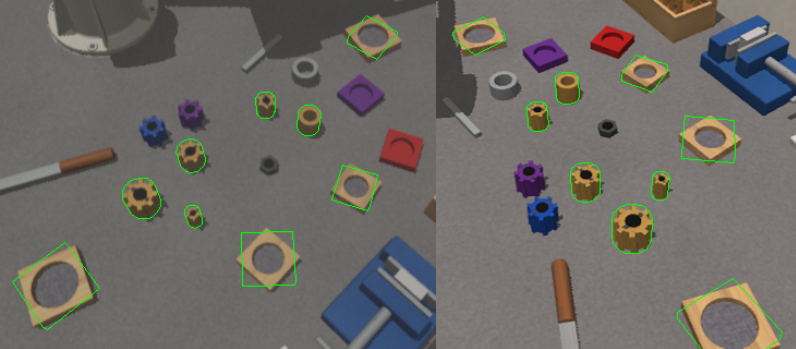

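View pics/crop.png

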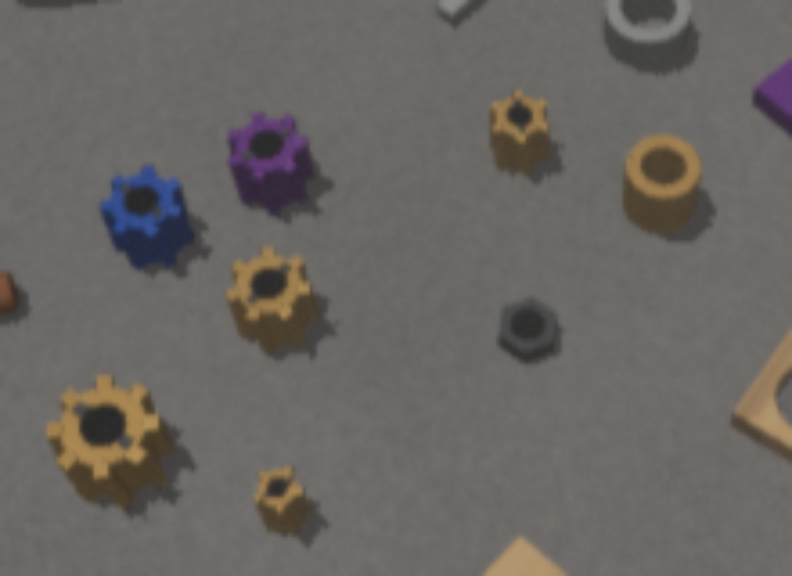

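The overlay fits the mills well. The area ratios show the two middle trays swapped: the one at scene (422,133) is the 88 mm tray (tray_66), and the one at (326,338) is the 77 mm tray (tray_55). I refit those and turn the tool so its axes line up with the world axes.

Run:
```python
from loc import *
S,D=[dict(np.load(n+".npz")) for n in("scene","side")]
for n,(a,b,d) in {"78":((131,361),(440,437),100),"66":((422,133),(210,172),88),"55":((326,338),(421,266),77),"45":((407,271),(361,207),67)}.items():
    hs=[cv2.convexHull(comp(c,s,r=40)[0]) for c,s in((S,a),(D,b))]
    def iou(yw,x):
        t=0
        for c,h in zip((S,D),hs):
            A=np.zeros((480,640),np.uint8);B=A.copy();cv2.fillConvexPoly(A,h,1);cv2.fillConvexPoly(B,cv2.convexHull(proj(c,box(*x,d,18,yw)).astype(np.float32)).astype(int),1)
            t+=(A&B).sum()/(A|B).sum()/2
        return t
    r=[(iou(yw,q[0]),yw,q) for yw in np.radians(range(0,90,5)) for q in [fit([S,D],[a,b],lambda x,y:box(x,y,d,18,yw),9,r=40)]]
    m=max(r,key=lambda t:t[0]); print(n,round(m[0],3),np.degrees(m[1]).round(),np.round(m[2][0],1),np.round(m[2][1],1),np.round(m[2][2],2))
```

```text
78 0.968 75.0 [ 470.5 -404.6] [ 0.2  0.1 -0.1  0.1] [0.99 1.  ]
66 0.933 80.0 [460.6 385.7] [-0.   0.5 -0.3 -0.2] [0.97 0.99]
55 0.936 5.0 [ 674.2 -111.2] [-0.1  0.2 -0.2 -0.1] [0.96 0.98]
45 0.932 10.0 [681.8  97.8] [-0.1  0.2 -0.1 -0.2] [0.95 0.98]
```

Emit:
play_rows(commands="0 0 0.124 0 0 0 0.085;0 0 0.124 0 0 0 0.085;0 0 0.124 0 0 0 0.085;0 0 0.124 0 0 0 0.085;0 0 0.124 0 0 0 0.085;0 0 0.124 0 0 0 0.085;0 0 0.124 0 0 0 0.085;0 0 0.124 0 0 0 0.085;0 0 0.123 0 0 0 0.085;0 0 0 0 0 0 0.085")

```text
time_s: 0.98
tool_pos: [274.5, 561.3, 248.0]
tcp_rot: [2.227, 2.216, -0.001]
wrist_force: [0.9, 0.2, 0.7]
width: 84.9
```

Emit:
play_rows(commands="0 0 0 -0.035 0.014 0 0.085;0 0 0 -0.035 0.014 0 0.085;0 0 0 -0.035 0.014 0 0.085;0 0 0 -0.035 0.014 0 0.085;0 0 0 -0.035 0.014 0 0.07;0 0 0 -0.035 0.014 0 0.07;0 0 0 -0.035 0.014 0 0.06;0 0 0 -0.035 0.014 0 0.06;0 0 0 -0.035 0.014 0 0.06;0 0 0 -0.035 0.014 0 0.06")

```text
time_s: 1.82
tool_pos: [415.1, 209.9, 248.4]
tcp_rot: [2.215, 2.228, 0.0]
wrist_force: [0.5, 0.1, 0.4]
width: 59.8
```

Emit:
play_rows(commands="0 0 0 -0.030 0.010 0.010 0.06;0 0 0 -0.030 0.010 0.020 0.06;0 0 0 -0.030 0.0085 0.020 0.06;0 0 0 -0.0295 0 0.020 0.06;0 0 0 0 0 0.020 0.06;0 0 0 0 0 0.010 0.06;0 0 0 0 0 0 0.06")

```text
time_s: 2.4
tool_pos: [442.2, 91.7, 146.5]
tcp_rot: [-2.217, -2.223, 0.005]
wrist_force: [-0.7, 0.4, -0.7]
width: 60.2
```

```bash
cat > wr.py <<'E'
import sys
from loc import *
from cell import env, vision
from scipy.spatial.transform import Rotation as Ro
def shot(name,circles):
    o=env.get_obs(); c=vision.read_camera("wrist"); Rw=Ro.from_rotvec(o["tcp_rot"]).as_matrix(); H=np.array(c["hand_eye"])
    Rc=Rw@H[:3,:3]; tc=Rw@H[:3,3]+np.array(o["tool_pos"]); c["R"]=Rc.T; c["t"]=-Rc.T@tc
    im=c["color"].copy()
    for x,y,r,z in circles:
        cv2.polylines(im,[proj(c,cyl(x,y,r,0,z)[:48]).astype(int)],True,(0,255,0),1)
    cv2.imwrite(f"pics/{name}.png",im); np.savez(name+".npz",**c); print(np.round(o["tool_pos"],1),np.round(o["width"],1)); return c
E
python3 -c "
from wr import *
shot('w1',[(442.7,92.3,18.5,40),(442.7,92.3,18.5,0),(526.3,129.7,22,42)])"
```

```text
[442.2  91.7 146.5] 60.2
```

View pics/w1.png

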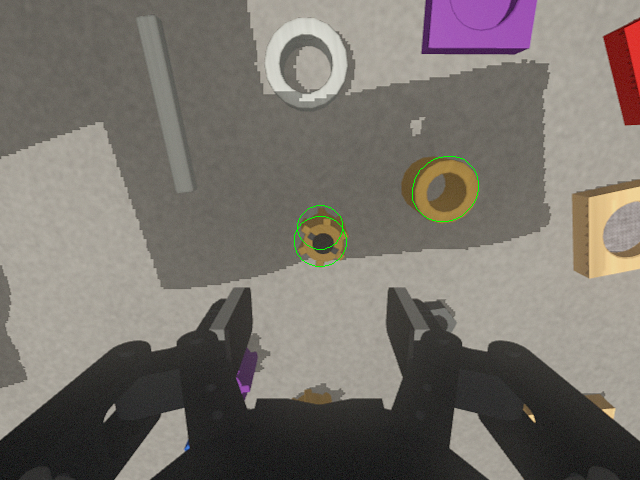

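The wrist view shows the six-tooth mill_37 at (322,241), inside its predicted rim, with the smooth bush at (446,188). So the positions are good to about 1–2 mm. Now I descend and grip.

Emit:
play_rows(commands="0 0 0 0 0 0.035 0.06;0 0 0 0 0 0.035 0.06;0 0 0 0 0 0.025 0.06;0 0 0 0 0 0.019 0.06;0 0 0 0 0 0 0.06;0 0 0 0 0 0 0.02;0 0 0 0 0 0 0.02;0 0 0 0 0 0 0.02;0 0 0 0 0 0 0.02;0 0 0 0 0 0 0.02")

```text
time_s: 3.28
tool_pos: [444.8, 92.8, 36.1]
tcp_rot: [2.219, 2.222, 0.004]
wrist_force: [-1.9, 2.7, 9.1]
width: 35.2
```

Emit:
play_rows(commands="0 0 0 0 0 0 0.02;0 0 0 0 0 0 0.02;0 0 0 0 0 -0.020 0.02;0 0 0 0 0 -0.030 0.02;0 0 0 0 0 -0.030 0.02;0 0 0 0 0 0 0.02")

```text
time_s: 3.78
tool_pos: [446.8, 92.8, 119.7]
tcp_rot: [2.217, 2.219, 0.012]
wrist_force: [1.8, 0.5, -1.2]
width: 34.9
```

```bash
python3 -c "
from wr import *
shot('w2',[])
from cell import vision
c=vision.read_camera('side'); cv2.imwrite('pics/s2.png',c['color'])
im=cv2.imread('pics/w2.png')[150:400,180:460]; b=c['color'][130:330,190:420]
cv2.imwrite('pics/c2.png',np.hstack([cv2.resize(im,(400,357)),cv2.resize(b,(400,357))]))"
```

```text
[446.8  92.8 119.7] 34.9
```

View pics/c2.png

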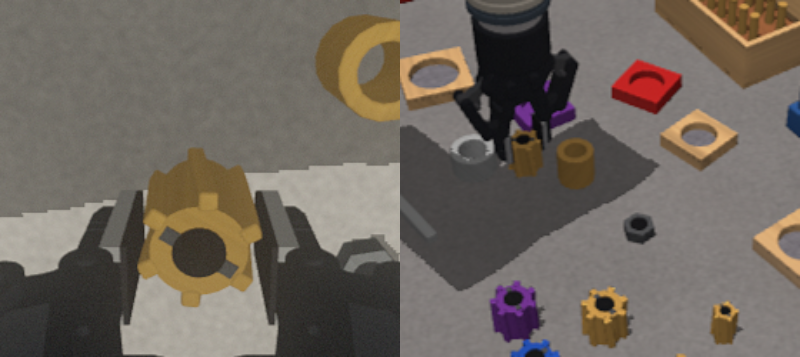

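Emit:
play_rows(commands="0 0 0 -0.010 0.012 0 0.02;0 0 0 -0.020 0.023 0 0.02;0 0 0 -0.022 0.025 0 0.02;0 0 0 -0.025 0.028 0 0.02;0 0 0 -0.025 0.028 0 0.02;0 0 0 -0.025 0.028 0 0.02;0 0 0 -0.025 0.028 0 0.02;0 0 0 -0.022 0.025 0 0.02;0 0 0 -0.020 0.022 0 0.02;0 0 0 -0.0095 0.009 0 0.02")

```text
time_s: 4.72
tool_pos: [673.8, -113.8, 112.8]
tcp_rot: [2.221, 2.221, -0.0]
wrist_force: [-1.1, 0.5, -1.9]
width: 35.3
```

Emit:
play_rows(commands="0 0 0 0 0 0 0.02;0 0 0 0 0 0 0.02;0 0 0 0 0 0 0.02")

```text
time_s: 4.97
tool_pos: [670.2, -110.4, 113.0]
tcp_rot: [-2.219, -2.221, 0.002]
wrist_force: [0.6, 0.9, -1.4]
width: 35.0
```

```bash
python3 -c "
from wr import *
shot('w3',[(674.2,-111.2,27.5,18)]); print(env.get_obs()['q'])"
```

```text
[ 670.2 -110.4  113. ] 35.0
[-1.65204196e-01  5.74883889e-01  1.60742842e+00  2.23045810e-04
  9.61514215e-01 -1.66884069e-01]
```

View pics/w3.png

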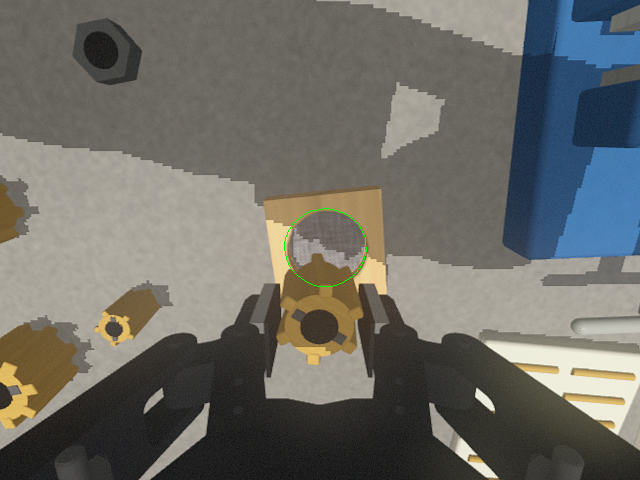

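Emit:
play_rows(commands="0 0 0 -0.001 0.003 0 0.02;0 0 0 0 0 0.020 0.02;0 0 0 0 0 0.025 0.02;0 0 0 0 0 0.015 0.02;0 0 0 0 0 0.008 0.02;0 0 0 0 0 0.003 0.02;0 0 0 0 0 0.001 0.02;0 0 0 0 0 0 0.02;0 0 0 0 0 0 0.02")

```text
time_s: 5.77
tool_pos: [675.4, -112.1, 43.1]
tcp_rot: [2.219, 2.222, 0.001]
wrist_force: [-0.1, -0.1, -1.3]
width: 35.2
```

Emit:
play_rows(commands="0 0 0 0 0 0.001 0.02;0 0 0 0 0 0 0.02;0 0 0 0 0 0 0.02")

```text
time_s: 6.02
tool_pos: [675.5, -112.2, 42.2]
tcp_rot: [2.219, 2.222, 0.002]
wrist_force: [0.2, 0.2, 3.9]
width: 35.1
```

Emit:
play_rows(commands="0 0 0 0 0 0.001 0.02;0 0 0 0 0 0 0.02;0 0 0 0 0 0 0.02")

```text
time_s: 6.27
tool_pos: [675.5, -112.3, 42.1]
tcp_rot: [2.219, 2.222, 0.002]
wrist_force: [-2.9, 0.9, 12.3]
width: 35.2
```

Emit:
play_rows(commands="0 0 0 0 0 -0.001 0.055;0 0 0 0 0 0 0.055;0 0 0 0 0 0 0.055;0 0 0 0 0 0 0.055;0 0 0 0 0 -0.015 0.055;0 0 0 0 0 -0.030 0.055;0 0 0 0 0 -0.035 0.055;0 0 0 -0.005 -0.030 0 0.055;0 0 0 -0.007 -0.030 0 0.055;0 0 0 -0.007 -0.030 0 0.055")

```text
time_s: 7.1
tool_pos: [584.4, -131.3, 123.0]
tcp_rot: [2.218, 2.222, 0.002]
wrist_force: [0.6, -0.4, -0.1]
width: 55.0
```

Emit:
play_rows(commands="0 0 0 -0.010 -0.025 0 0.055;0 0 0 -0.010 -0.020 0 0.055;0 0 0 -0.008 -0.008 0 0.055;0 0 0 0 0 0 0.055;0 0 0 0 0 0 0.055;0 0 0 0 0 0 0.055")

```text
time_s: 7.6
tool_pos: [533.3, -159.3, 121.8]
tcp_rot: [2.22, 2.221, 0.002]
wrist_force: [0.0, -0.3, -1.1]
width: 55.0
```

```bash
python3 -c "
from wr import *
c=shot('w4',[(532.8,-159,13.5,40),(674.2,-111.2,27.5,18),(674.2,-111.2,18.5,46),(444.9,-206.6,30,45),(434.2,-87.6,24,42)])"
```

```text
[ 533.3 -159.3  121.8] 55.0
```

View pics/w4.png

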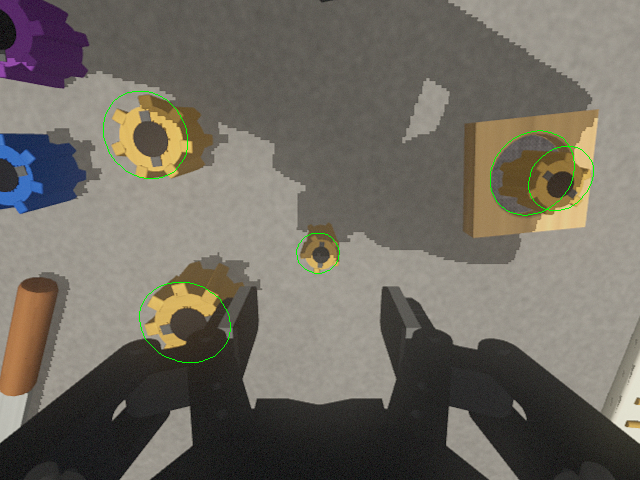

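mill_37 stands in tray_55 at about (558,185). mill_27 sits under the gripper at (320,254), inside its predicted circle. Grip it.

Emit:
play_rows(commands="0 0 0 0 0 0.030 0.055;0 0 0 0 0 0.030 0.055;0 0 0 0 0 0.018 0.055;0 0 0 0 0 0.008 0.055;0 0 0 0 0 0 0.055;0 0 0 0 0 0 0.012;0 0 0 0 0 0 0.012;0 0 0 0 0 0 0.012;0 0 0 0 0 0 0.012;0 0 0 0 0 0 0.012")

```text
time_s: 8.48
tool_pos: [533.1, -159.6, 36.8]
tcp_rot: [2.219, 2.221, 0.002]
wrist_force: [0.7, 1.9, 7.1]
width: 24.8
```

Emit:
play_rows(commands="0 0 0 0 0 0 0.012;0 0 0 0 0 0 0.012;0 0 0 0 0 0 0.012")

```text
time_s: 8.73
tool_pos: [533.1, -159.6, 36.8]
tcp_rot: [2.219, 2.221, 0.002]
wrist_force: [0.2, 1.2, 6.8]
width: 24.5
```

Emit:
play_rows(commands="0 0 0 0 0 -0.020 0.012;0 0 0 0 0 -0.030 0.012;0 0 0 0 0 -0.030 0.012;0 0 0 0.015 0.009 0 0.012;0 0 0 0.030 0.017 0 0.012;0 0 0 0.033 0.019 0 0.012;0 0 0 0.033 0.019 0 0.012;0 0 0 0.033 0.019 0 0.012;0 0 0 0.033 0.019 0 0.012;0 0 0 0.030 0.017 0 0.012")

```text
time_s: 9.57
tool_pos: [651.5, 49.9, 115.9]
tcp_rot: [2.22, 2.222, 0.001]
wrist_force: [-0.7, -0.4, -1.5]
width: 24.9
```

Emit:
play_rows(commands="0 0 0 0.025 0.015 0 0.012;0 0 0 0.015 0.010 0 0.012;0 0 0 0.010 0.005 0 0.012;0 0 0 0 0 0 0.012;0 0 0 0 0 0 0.012;0 0 0 0 0 0 0.012")

```text
time_s: 10.07
tool_pos: [679.6, 96.7, 115.2]
tcp_rot: [-2.221, -2.222, 0.002]
wrist_force: [0.1, -0.6, -0.9]
width: 25.1
```

```bash
python3 -c "
from wr import *
shot('w5',[(681.8,97.8,22.5,18),(526.3,129.7,22,42)])"
```

```text
[679.6  96.7 115.2] 25.1
```

View pics/w5.png

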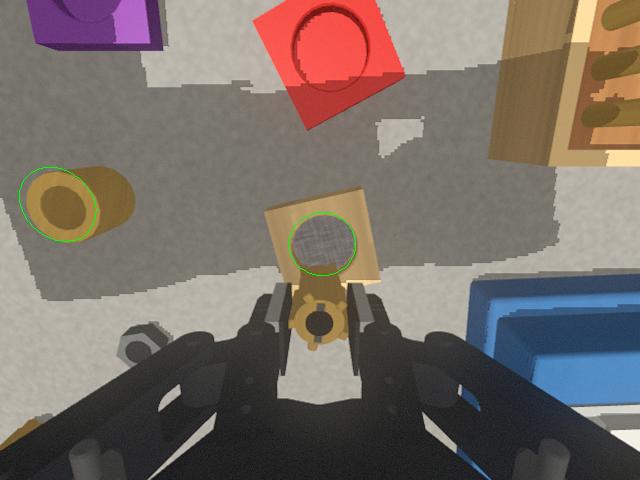

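The mill is held upright over the plain wooden tray_45, whose recess is at (323,244). Lower it.

Emit:
play_rows(commands="0 0 0 0.001 0.002 0 0.012;0 0 0 0 0 0.020 0.012;0 0 0 0 0 0.025 0.012;0 0 0 0 0 0.015 0.012;0 0 0 0 0 0.008 0.012;0 0 0 0 0 0.003 0.012;0 0 0 0 0 0 0.012;0 0 0 0 0 0 0.012;0 0 0 0 0 0.001 0.012;0 0 0 0 0 0 0.012")

```text
time_s: 10.95
tool_pos: [683.1, 99.0, 44.1]
tcp_rot: [2.22, 2.222, 0.002]
wrist_force: [0.3, -1.0, -1.0]
width: 24.9
```

Emit:
play_rows(commands="0 0 0 0 0 0.001 0.012;0 0 0 0 0 0 0.012;0 0 0 0 0 0 0.012")

```text
time_s: 11.2
tool_pos: [683.0, 99.0, 42.8]
tcp_rot: [2.22, 2.222, 0.001]
wrist_force: [-0.3, 0.7, 1.9]
width: 24.9
```

Emit:
play_rows(commands="0 0 0 0 0 0 0.045;0 0 0 0 0 0 0.045;0 0 0 0 0 0 0.045;0 0 0 0 0 0 0.045;0 0 0 0 0 -0.020 0.045;0 0 0 0 0 -0.030 0.045;0 0 0 0 0 -0.030 0.045;0 0 0 -0.010 -0.015 0 0.07;0 0 0 -0.020 -0.026 0 0.07;0 0 0 -0.023 -0.030 0 0.07")

```text
time_s: 12.03
tool_pos: [612.1, 46.1, 123.0]
tcp_rot: [2.218, 2.223, 0.003]
wrist_force: [-0.3, -0.1, 0.1]
width: 69.9
```

Emit:
play_rows(commands="0 0 0 -0.023 -0.030 0 0.07;0 0 0 -0.023 -0.030 0 0.07;0 0 0 -0.023 -0.030 0 0.07;0 0 0 -0.023 -0.030 0 0.07;0 0 0 -0.022 -0.029 0 0.07;0 0 0 -0.015 -0.020 0 0.07;0 0 0 -0.005 -0.006 0 0.07;0 0 0 0 0 0 0.07;0 0 0 0 0 0 0.07;0 0 0 0 0 0 0.07")

```text
time_s: 12.87
tool_pos: [438.3, -88.1, 122.6]
tcp_rot: [2.219, 2.222, 0.002]
wrist_force: [-0.4, 1.0, 0.8]
width: 70.1
```

```bash
python3 -c "
from wr import *
shot('w6',[(434.2,-87.6,24,42),(437,-89,24,42)])"
```

```text
[438.3 -88.1 122.6] 70.1
```

View pics/w6.png

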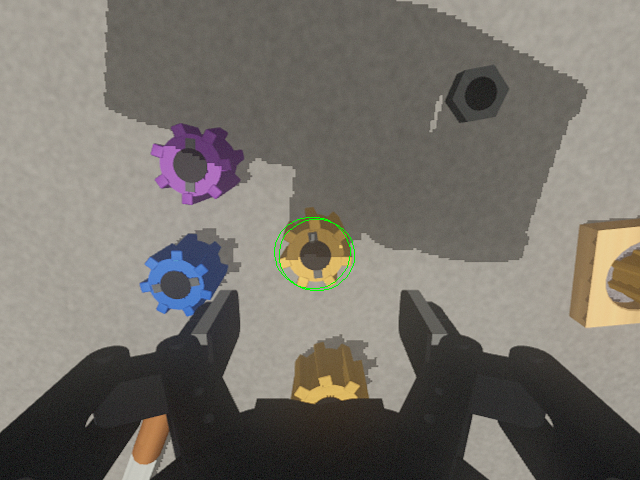

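The gold mill_48 is at (315,254), with the blue look-alike clear to the left at (177,285). Shift 2 mm toward −x and grip.

Emit:
play_rows(commands="0 0 0 0 -0.002 0.030 0.07;0 0 0 0 0 0.030 0.07;0 0 0 0 0 0.018 0.07;0 0 0 0 0 0.009 0.07;0 0 0 0 0 0 0.07;0 0 0 0 0 0 0.03;0 0 0 0 0 0 0.03;0 0 0 0 0 0 0.03;0 0 0 0 0 0 0.03;0 0 0 0 0 0 0.03")

```text
time_s: 13.75
tool_pos: [435.8, -88.4, 36.5]
tcp_rot: [2.219, 2.221, 0.002]
wrist_force: [0.5, 3.2, 7.4]
width: 46.2
```

Emit:
play_rows(commands="0 0 0 0 0 0 0.03;0 0 0 0 0 0 0.03;0 0 0 0 0 0 0.03")

```text
time_s: 14.0
tool_pos: [435.8, -88.4, 36.5]
tcp_rot: [2.219, 2.221, 0.002]
wrist_force: [0.1, 4.1, 8.5]
width: 46.3
```

Emit:
play_rows(commands="0 0 0 0 0 -0.020 0.03;0 0 0 0 0 -0.030 0.03;0 0 0 0 0 -0.040 0.03;0 0 0 0 0 0 0.03;0 0 0 0.015 0.001 0 0.03;0 0 0 0.027 0.001 0 0.03;0 0 0 0.034 0.002 0 0.03;0 0 0 0.036 0.002 0 0.03;0 0 0 0.036 0.002 0 0.03;0 0 0 0.036 0.002 0 0.03")

```text
time_s: 14.83
tool_pos: [444.2, 97.1, 125.2]
tcp_rot: [2.221, 2.222, 0.0]
wrist_force: [0.5, 0.2, -3.4]
width: 46.0
```

Emit:
play_rows(commands="0 0 0 0.036 0.002 0 0.03;0 0 0 0.036 0.002 0 0.03;0 0 0 0.036 0.002 0 0.03;0 0 0 0.036 0.002 0 0.03;0 0 0 0.036 0.002 0 0.03;0 0 0 0.036 0.002 0 0.03;0 0 0 0.034 0.002 0 0.03;0 0 0 0.025 0.001 0 0.03;0 0 0 0.010 0 0 0.03;0 0 0 0.005 0 0 0.03")

```text
time_s: 15.67
tool_pos: [458.9, 387.1, 124.8]
tcp_rot: [-2.218, -2.224, -0.0]
wrist_force: [-0.7, -1.2, -3.7]
width: 46.1
```

Emit:
play_rows(commands="0 0 0 0 0 0 0.03;0 0 0 0 0 0 0.03;0 0 0 0 0 0 0.03")

```text
time_s: 15.92
tool_pos: [459.0, 384.1, 125.1]
tcp_rot: [2.221, 2.221, -0.002]
wrist_force: [-0.0, -1.0, -4.1]
width: 46.0
```

```bash
python3 -c "
from wr import *
shot('w7',[(460.6,385.7,33,18)])"
```

```text
[459.  384.1 125.1] 46.0
```

View pics/w7.png

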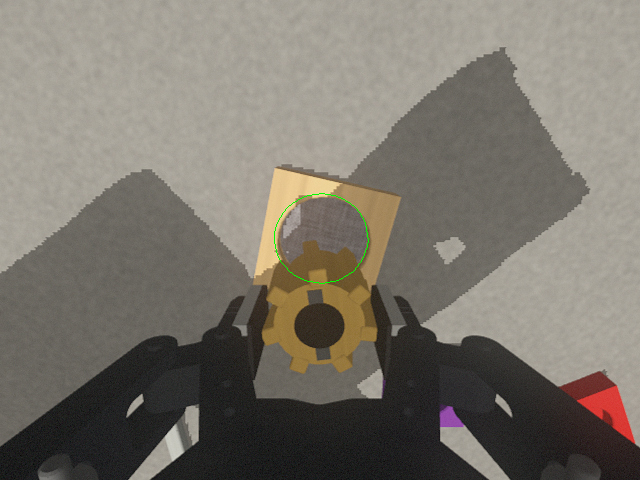

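The recess is at about (325,239), within 2 mm of the prediction. Shift by (+3,+2) mm and lower.

Emit:
play_rows(commands="0 0 0 0.002 0.003 0 0.03;0 0 0 0 0 0.020 0.03;0 0 0 0 0 0.030 0.03;0 0 0 0 0 0.018 0.03;0 0 0 0 0 0.008 0.03;0 0 0 0 0 0.004 0.03;0 0 0 0 0 0 0.03;0 0 0 0 0 0 0.03;0 0 0 0 0 0.001 0.03;0 0 0 0 0 0 0.03")

```text
time_s: 16.8
tool_pos: [462.8, 388.1, 45.3]
tcp_rot: [2.22, 2.222, 0.003]
wrist_force: [-0.5, -0.4, -3.1]
width: 45.9
```

Emit:
play_rows(commands="0 0 0 0 0 0.001 0.03;0 0 0 0 0 0 0.03;0 0 0 0 0 0 0.03")

```text
time_s: 17.05
tool_pos: [462.3, 387.8, 43.6]
tcp_rot: [2.22, 2.223, 0.001]
wrist_force: [-0.1, 0.3, -3.2]
width: 46.2
```

Emit:
play_rows(commands="0 0 0 -0.001 0 0.001 0.03;0 0 0 0 0 0 0.03;0 0 0 0 0 0 0.03")

```text
time_s: 17.3
tool_pos: [462.4, 386.9, 42.6]
tcp_rot: [-2.22, -2.223, -0.001]
wrist_force: [0.2, 1.3, 0.5]
width: 46.2
```

Emit:
play_rows(commands="0 0 0 0 0 0 0.066;0 0 0 0 0 0 0.066;0 0 0 0 0 0 0.066;0 0 0 0 0 0 0.066;0 0 0 0 0 -0.020 0.066;0 0 0 0 0 -0.030 0.066;0 0 0 0 0 -0.035 0.066;0 0 0 -0.018 -0.001 0 0.085;0 0 0 -0.030 -0.001 0 0.085;0 0 0 -0.037 -0.001 0 0.085")

```text
time_s: 18.13
tool_pos: [459.8, 302.4, 128.2]
tcp_rot: [2.218, 2.224, 0.005]
wrist_force: [0.7, -0.3, -1.4]
width: 85.2
```

Emit:
play_rows(commands="0 0 0 -0.037 -0.001 0 0.085;0 0 0 -0.037 -0.001 0 0.085;0 0 0 -0.037 -0.001 0 0.085;0 0 0 -0.037 -0.001 0 0.085;0 0 0 -0.037 -0.001 0 0.085;0 0 0 -0.037 -0.001 0 0.085;0 0 0 -0.037 -0.001 0 0.085;0 0 0 -0.037 -0.001 0 0.085;0 0 0 -0.037 -0.001 0 0.085;0 0 0 -0.037 -0.001 0 0.085")

```text
time_s: 18.97
tool_pos: [449.4, -70.1, 127.6]
tcp_rot: [2.22, 2.222, 0.001]
wrist_force: [0.2, -0.6, -1.0]
width: 84.9
```

Emit:
play_rows(commands="0 0 0 -0.037 -0.001 0 0.085;0 0 0 -0.037 -0.001 0 0.085;0 0 0 -0.034 -0.001 0 0.085;0 0 0 -0.020 0 0 0.085;0 0 0 -0.010 0 0 0.085;0 0 0 0 0 0 0.085;0 0 0 0 0 0 0.085;0 0 0 0 0 0 0.085")

```text
time_s: 19.63
tool_pos: [446.6, -205.2, 127.1]
tcp_rot: [-2.219, -2.223, 0.0]
wrist_force: [0.6, 1.3, -0.4]
width: 85.0
```

```bash
python3 -c "
from wr import *
shot('w8',[(444.9,-206.6,30,45)])"
```

```text
[ 446.6 -205.2  127.1] 85.0
```

View pics/w8.png

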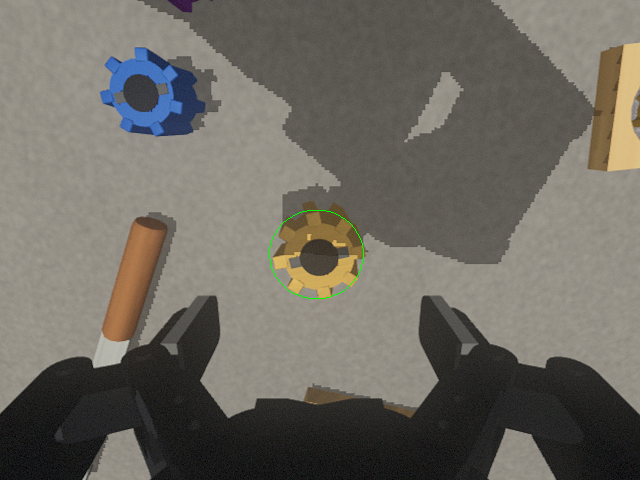

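mill_60 is at (320,257), centred between the jaws, and the file handle is well clear. Grip it a little lower.

Emit:
play_rows(commands="0 0 0 -0.002 0 0.030 0.085;0 0 0 0 0 0.030 0.085;0 0 0 0 0 0.022 0.085;0 0 0 0 0 0.010 0.085;0 0 0 0 0 0 0.085;0 0 0 0 0 0 0.04;0 0 0 0 0 0 0.04;0 0 0 0 0 0 0.04;0 0 0 0 0 0 0.04;0 0 0 0 0 0 0.04")

```text
time_s: 20.52
tool_pos: [447.6, -208.4, 36.9]
tcp_rot: [2.219, 2.221, 0.001]
wrist_force: [-1.2, 2.2, 6.6]
width: 58.2
```

Emit:
play_rows(commands="0 0 0 0 0 0 0.04;0 0 0 0 0 0 0.04;0 0 0 0 0 0 0.04;0 0 0 0 0 -0.005 0.04;0 0 0 0 0 0 0.04;0 0 0 0 0 0 0.04")

```text
time_s: 21.02
tool_pos: [447.1, -208.5, 41.0]
tcp_rot: [2.219, 2.222, 0.001]
wrist_force: [0.3, 0.5, -5.8]
width: 58.5
```

Emit:
play_rows(commands="0 0 0 0 0 -0.020 0.04;0 0 0 0 0 -0.030 0.04;0 0 0 0 0 -0.030 0.04;0 0 0 -0.010 0.001 0 0.04;0 0 0 -0.022 0.003 0 0.04;0 0 0 -0.030 0.004 0 0.04;0 0 0 -0.032 0.004 0 0.04;0 0 0 -0.032 0.004 0 0.04;0 0 0 -0.030 0.004 0 0.04;0 0 0 -0.022 0.003 0 0.04")

```text
time_s: 21.85
tool_pos: [469.7, -389.1, 119.2]
tcp_rot: [2.221, 2.222, -0.001]
wrist_force: [0.8, -0.2, -4.7]
width: 58.4
```

Emit:
play_rows(commands="0 0 0 -0.012 0 0 0.04;0 0 0 -0.006 0 0 0.04;0 0 0 0 0 0 0.04;0 0 0 0 0 0 0.04;0 0 0 0 0 0 0.04")

```text
time_s: 22.27
tool_pos: [469.6, -402.9, 119.9]
tcp_rot: [-2.219, -2.222, -0.0]
wrist_force: [-0.4, 0.7, -5.0]
width: 58.3
```

```bash
python3 -c "
from wr import *
shot('w9',[(470.5,-404.6,39,18)])"
```

```text
[ 469.6 -402.9  119.9] 58.3
```

View pics/w9.png

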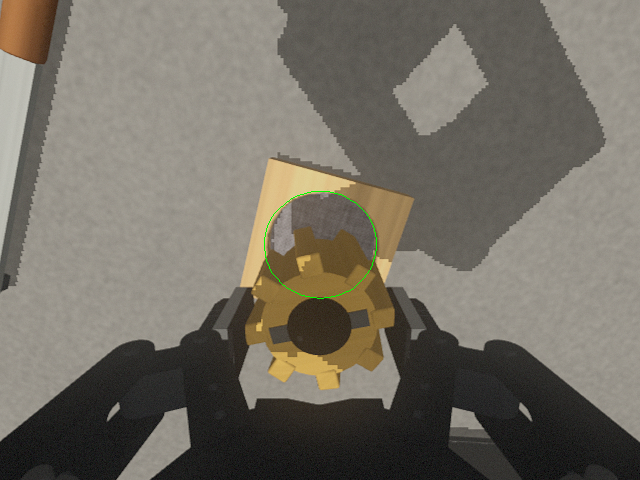

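The recess is about 1 mm right of the prediction. Shift by (+2,−1) mm and lower.

Emit:
play_rows(commands="0 0 0 -0.001 0.002 0 0.04;0 0 0 0 0 0.020 0.04;0 0 0 0 0 0.027 0.04;0 0 0 0 0 0.015 0.04;0 0 0 0 0 0.008 0.04;0 0 0 0 0 0.003 0.04;0 0 0 0 0 0.001 0.04;0 0 0 0 0 0 0.04;0 0 0 0 0 0 0.04")

```text
time_s: 23.07
tool_pos: [472.7, -405.8, 47.4]
tcp_rot: [2.219, 2.221, 0.0]
wrist_force: [0.2, -0.1, -3.8]
width: 58.2
```

Emit:
play_rows(commands="0 0 0 0 0 0.001 0.04;0 0 0 0 0 0 0.04;0 0 0 0 0 0 0.04")

```text
time_s: 23.32
tool_pos: [472.2, -405.5, 45.7]
tcp_rot: [2.22, 2.222, 0.0]
wrist_force: [0.4, 0.9, -5.3]
width: 58.2
```

Emit:
play_rows(commands="0 0 0 0 0 0.001 0.04;0 0 0 0 0 0 0.04;0 0 0 0 0 0 0.04")

```text
time_s: 23.57
tool_pos: [472.0, -405.3, 44.3]
tcp_rot: [-2.22, -2.222, 0.0]
wrist_force: [0.5, 0.9, -5.5]
width: 58.1
```

Emit:
play_rows(commands="0 0 0 0 0 0.001 0.04;0 0 0 0 0 0 0.04;0 0 0 0 0 0 0.04")

```text
time_s: 23.82
tool_pos: [471.9, -405.3, 43.1]
tcp_rot: [-2.22, -2.222, 0.0]
wrist_force: [0.9, 0.7, -5.2]
width: 58.4
```

Emit:
play_rows(commands="0 0 0 0 0 0.001 0.04;0 0 0 0 0 0 0.04;0 0 0 0 0 0 0.04")

```text
time_s: 24.07
tool_pos: [472.1, -405.3, 43.0]
tcp_rot: [2.22, 2.223, -0.0]
wrist_force: [-2.5, 2.4, 5.0]
width: 58.2
```

Contact. Release, rise and back off.

Emit:
play_rows(commands="0 0 0 0 0 0 0.08;0 0 0 0 0 0 0.08;0 0 0 0 0 0 0.08;0 0 0 0 0 0 0.08;0 0 0 0 0 -0.020 0.08;0 0 0 0 0 -0.030 0.08;0 0 0 0 0 -0.035 0.08;0 0 0 0 0 -0.035 0.08;0 0 0 0 0 -0.030 0.08;0 0 0 0 0 0 0.08")

```text
time_s: 24.9
tool_pos: [474.8, -407.7, 199.0]
tcp_rot: [2.213, 2.215, 0.001]
wrist_force: [1.4, -1.1, 0.3]
width: 79.8
```

Emit:
play_rows(commands="0 0 0 -0.035 0 0 0.08;0 0 0 -0.035 0 0 0.08;0 0 0 -0.035 0 0 0.08;0 0 0 -0.030 0 0 0.08;0 0 0 0 0 0 0.08;0 0 0 0 0 0 0.08")

```text
time_s: 25.4
tool_pos: [471.6, -541.5, 191.2]
tcp_rot: [-2.222, -2.22, -0.0]
wrist_force: [-0.3, 0.2, -0.1]
width: 79.8
```

Run:
```python
from wr import *
C={n:vision.read_camera(n) for n in("scene","side")}
T={"60/78":(470.5,-404.6,39,30,45),"48/66":(461,386,33,24,42),"37/55":(674.2,-111.2,27.5,18.5,40),"27/45":(681.8,97.8,22.5,13.5,40)}
rows=[]
for n,c in C.items():
    t=[]
    for k,(x,y,R,r,h) in T.items():
        im=c["color"].copy(); u,v=proj(c,[[x,y,20]])[0].astype(int); im=cv2.copyMakeBorder(im,60,60,60,60,cv2.BORDER_CONSTANT)
        im2=im
        for rr,z in((R,18),(r,6+h)): cv2.polylines(im2,[(proj(c,cyl(x,y,rr,0,z)[:48])*8+60*8).astype(int)],True,(0,255,0),1,cv2.LINE_AA,3)
        t.append(cv2.resize(im2[v+10:v+110,u+10:u+110],(200,200),interpolation=cv2.INTER_CUBIC))
    rows.append(np.hstack(t))
cv2.imwrite("pics/fin.png",np.vstack(rows))
S,D=C["scene"],C["side"]
print("bush",fit([S,D],[(364,209),(291,221)],lambda x,y:cyl(x,y,22,42),21)[0])
d=[cv2.absdiff(C[n]["color"],np.load(n+".npz")["color"]) for n in C]
print("collar diff",d[0][148:180,345:375].mean(),d[1][203:232,215:248].mean())
o=env.get_obs();print(np.round(o["tool_pos"]),o["time_s"])
```

```text
bush [526.28899708 129.6287952 ]
collar diff 8.454166666666667 7.417624521072797
[ 472. -540.  191.] 25.5
```

View pics/fin.png

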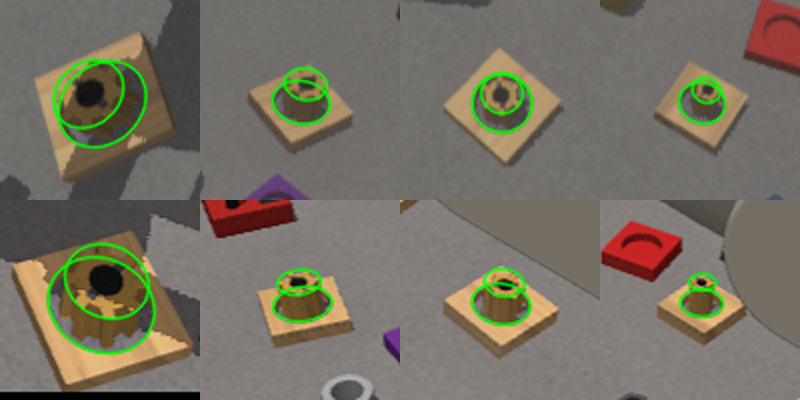

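All four mills stand upright in their own recesses, with their rims on the predicted circles. The bush has not moved, and the collar is still standing where it was. Handing in.

```bash
python3 -c "
from cell import env
print(env.close_job())"
```

```text
the job is handed in; nothing more can be done
None
```

I put all four gold shell mills away in order of size (60→78, 48→66, 37→55, 27→45) and handed the job in at about 25.5 s; no verdict is reported.

- **Mills:** my last check, from both fixed cameras, showed each mill upright in its own recess. Their rims lay within a few mm of the predicted circles, judged by eye. Lowering onto the recess floor ended in contact for all four, though for mill_48 it was faint (0.5 N upward, against 3 N of hanging weight before).
- **Bush:** it measured within 0.1 mm of its start.
- **Collar:** I compared it only by picture difference, which was small but not zero (about 8 grey levels). I put that down to the arm's moved shadow; the gripper never went down near it.
- **Corrected on the way:** I first had the two middle trays swapped. The silhouette areas showed it, and I fixed it before moving anything.

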